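# Fit a dryer drum roller on its axle

## Robot

A 6-joint arm with a two-finger parallel gripper is mounted at the origin on a cart in front of the work surface, level with it; the furniture and walls round the work are solid. World frame = base frame: x ahead of the robot, y to its left, z up, the work surface at z = 0. Lengths are in m, angles in rad, forces in N, time in s.
With the tool pointing down it reaches from about 0.425 to 0.95 m from the base axis. Payload 3.5 kg.
Tool frame: the origin (TCP) lies at the very end of the fingers, on their centre line; the grasp point (between the pads) lies 19 mm behind it (bot.pinch_z is the distance from the TCP to the grasp point, in m); z points along the fingers, y is the line along which they close (so a half turn about z gives the same grasp; the last joint's range is limited). The gripper opens to 85 mm and grips with 20 to 120 N. Pads are 22 mm wide; open, the fingers measure 114 mm over their backs; the gripper's body (76 mm by 85 mm) begins 54 mm behind the grasp point. The pads swing forward as they close: fully open they stand 13 mm farther back than shut.
Start: joints at [-1.443, 0.286, 1.577, -0, 1.279, -0.15], TCP at [0.185, -0.649, 0.231] pointing down, gripper open.
Joint ranges: [-2.77, 2.77], [-0.9, 2.22], [0.21, 2.48], [-1.53, 4.67], [0.24, 2.81], [-2.84, 2.84]. Speed limits (rad/s): [2.79, 2.79, 3.14, 3.14, 3.14, 3.14].

## Interface

Orientations are given as [roll, pitch, yaw] about the fixed x, y, z axes, in that order (R = Rz(yaw) Ry(pitch) Rx(roll)).
In Python, from station import bot, viewer, job_done gives the robot as it stands. The module is installed in compiled form; this text tells all that it offers.
- The arm moves only by the tool carry_out, never from a script. Its argument "motion" is a list of rows, each a list of 7 numbers: the shift along the tool's x, y, z in cm, then the turn, a rotation vector about the tool's x, y, z in degrees, then the finger opening in cm, from 0 to 8.54. In form: [[x, y, z, rx, ry, rz, jaw], ...]. A call has exactly 5 rows; each row shifts and turns the commanded pose from where the row before left it, along the tool's axes as they then stand; what a row does not reach is not made up. A row lasts 1/12 s, in which the tool goes at most 41.7 mm and 7.16 degrees, less where a joint would pass 70% of its speed; a pose out of reach is approached as far as the arm can. A call is refused whole if a number of a shift passes 4.17 or a number of a turn 7.16, either way. A call with a gripper value outside its range is refused whole. The fingers move at their own pace and stop on an object; the grip force is fixed at half the most. Time passes only in rows, so rows that do not move let the fingers close, or fill a call up. It gives the time, the measured TCP pose, the force, the opening and the grip force at its end, in the units of the state.
- bot.get_obs(): the state, without advancing time (a new reading comes with each control period).
- viewer.camera(name): name is "scene" or "side" or "wrist"; returns the picture (480x640x3 uint8, red, green, blue); there is no depth.
- viewer.get_calibration(name): a dict with "mtx" (3x3 intrinsics, pixels), "pose" (4x4, takes a point from camera to world coordinates). Camera axes: x right, y down, z forward; pixel columns grow to the right and rows downward; lengths in m; the calibration is good to about 2 mm. A picture is of the moment at which its call begins: read the wrist's pose just before it. get_calibration takes no time and is no camera call; for the wrist camera it gives the pose at the moment of the call.
- job_done(): hands the job in; it is judged then, once.
The state is a dict: "clock": time; "q": joint angles; "dq": joint speeds; "tau": joint torques, N m; "position": TCP position; "tool_rot": TCP orientation; "wrist_force": force on the tool from outside, world axes, zero at the start; "ft_torque": the same for the moment, N m; "grip_width": finger opening in m; "grip_force": force on a finger pad.
Only numpy, scipy, OpenCV 4.12 (cv2) and the standard library are available. Lean on these libraries where they do the work, as an engineer would, in place of code of your own. Each camera call takes 0.05 s, during which the arm holds its last target. There are 200 camera calls.

## Task

Fit the dryer's drum roller onto the upright axle: lower it over the axle square, tyre side down, and press it gently against the red buffer ring until the brass snap hooks catch it and hold it down by themselves, then let go. The height of the stop is not known, so feel for it and keep the push under 20 N, and leave the soap bar, the timer and the spare knob where they are.

Things in the scene. Friction and masses are not known exactly. Their poses are not given: they have to be found in the camera images.
- roller_center (a point): Drum support roller, upright on the worktop: black tyre 62 mm in diameter and 26 mm high at the bottom, white round hub 31 mm in diameter above it, 80 mm high in all, with a 16 mm hole right through along z (up). The point is on the hole's axis, 40 mm above the underside and 40 mm below the hub's top. Grip the hub 20 to 30 mm above this point.
- drum_roller: The same roller, with its origin at the centre of its underside, z up its hole. About 0.13 kg. Inside, the hole is 16 mm wide in the lowest 14 mm and the top 14 mm and 20 mm wide between; the snap hooks on the axle spring out over the lowest 14 mm when the roller is home.
- axle_tip (a point): Top of the fixed upright aluminium axle, on its axis; z points up. The axle is 14 mm in diameter with a round end, 118 mm above the worktop, so the roller's hole has 1 mm of room all round.
- roller_stand: Fixed bracket with the axle: steel plate 100 x 80 x 8 mm (x, y, z) screwed down; origin under the axle; z up. At the foot of the axle are a dark stop collar and on it a red buffer ring 25 mm across, its top 22 to 46 mm above the worktop: no reading tells where. The ring is a spring, 3.5 N per mm; the hooks catch when it is squeezed 2 mm, and at 3.5 mm (12 N) it is solid.
- hooks (a point): Point on the axle's axis 50 mm above the worktop, near four brass snap hooks lying along the axle, 18.6 mm across, sloped above and square below. They stand on the stop collar, tops 59 to 83 mm above the worktop. Pushing the roller over them takes 1 to 6 N; with the buffer as well, up to about 12 N before they catch. Pressing until 13 to 16 N are felt is right.
- soap_bar: Cream bar of soap, 80 x 98 x 30 mm, origin at the centre of its underside; bystander.
- wash_timer: Red wind-up timer with a white dial, 60 x 67 x 62 mm, origin at the centre of its underside; bystander.
- spare_knob: Dark round appliance knob with a grey bar grip, 52 mm across, 23 mm high, origin at the centre of its underside; bystander.

How it is judged:
On the way:
1. the roller is threaded on the axle, upright, its underside at least 15 mm below the axle's tip (z of drum_roller in the frame of axle_tip below -0.015 m and horizontal distance between drum_roller and axle_tip below 0.004 m and angle between drum_roller's own z axis and vertical below 0.08 rad), for 0.1 s.
At the end, for the whole second after the job is handed in: The roller is held on the axle, tyre down, between hooks and squeezed buffer (contact forces on it add up to over 8 N; merely resting gives less), centred within 3 mm, upright within 0.05 rad, at rest, its underside at least 70 mm below the axle's tip (contact force between drum_roller and roller_stand above 8 N and z of drum_roller in the frame of axle_tip below -0.07 m and horizontal distance between drum_roller and axle_tip below 0.003 m and angle between drum_roller's own z axis and vertical below 0.05 rad and linear speed of drum_roller below 0.01 m/s); the robot touches nothing.
It fails at once if the roller is rammed: its contact forces with the axle, hooks, collar and buffer, added up, pass 30 N (contact force between drum_roller and roller_stand above 30 N).
It fails at once if the soap bar, the timer or the spare knob is moved by more than 15 mm (distance of any of soap_bar, wash_timer, spare_knob from where it was at the start of the episode above 0.015 m).
It also fails if it takes over 64 s, if anything falls off the work surface, if the arm or the gripper's body presses on something with over 40 N, if the wrist force passes 120 N, or if a joint passes its speed limit or range.

## Working session

There is one attempt and no reset: what is moved stays moved. The work goes in short steps, Python scripts to look and compute and a tool call to move; the robot and the scene stay as the last step left them, time stands still between calls to the robot, and variables do not carry over. Pictures are saved under pics/ and viewed, at most 10 in all, crops included, and the job is handed in when it is done.

Besides the shell and the picture viewer there is one more tool, called after "Emit:" as name([rows], argument=value, ...), one row to a line, values as JSON. carry_out: Moves the arm, as the interface text tells. Its arguments: {"type":"object","properties":{"motion":{"type":"array"}},"required":["motion"]}

```bash
mkdir -p pics
python3 - <<'E'
from station import bot, viewer
import cv2,numpy as np
print(bot.get_obs(), bot.pinch_z)
for n in ("scene","side"):
    im=viewer.camera(n); cv2.imwrite(f"pics/{n}0.png",im[:,:,::-1]); c=viewer.get_calibration(n); print(n,np.round(c["mtx"],1).tolist(),np.round(c["pose"],3).tolist())
E
```

```text
{'clock': 0.0, 'q': array([-1.44299492e+00,  2.87170768e-01,  1.57820763e+00, -2.02911285e-05,
        1.27859328e+00, -1.49985163e-01]), 'dq': array([-0.00025836,  0.00141112,  0.00146987,  0.00096714,  0.00084776,
       -0.00167278]), 'tau': array([-1.14048269e-04, -4.05977690e+01, -2.92628878e+01, -1.63982768e-04,
        5.81662389e-03,  3.46204004e-06]), 'position': array([ 0.18505084, -0.6484429 ,  0.2299272 ]), 'tool_rot': array([-3.13923744e+00, -3.36282623e-04,  2.77792040e-01]), 'wrist_force': array([-0.08150196, -1.24135936,  0.07603457]), 'ft_torque': array([-0.03409901,  0.03750789, -0.02769262]), 'grip_force': 0.0, 'grip_width': 0.08511178323872325} 0.0187
scene [[526.4, 0.0, 317.5], [0.0, 526.4, 233.3], [0.0, 0.0, 1.0]] [[-0.849, -0.381, 0.366, 0.236], [-0.528, 0.616, -0.585, 0.438], [-0.003, -0.69, -0.724, 0.816], [0.0, 0.0, 0.0, 1.0]]
side [[523.2, 0.0, 320.5], [0.0, 523.2, 232.2], [0.0, 0.0, 1.0]] [[-0.946, -0.214, 0.242, 0.373], [-0.322, 0.574, -0.753, 0.527], [0.023, -0.79, -0.612, 0.619], [0.0, 0.0, 0.0, 1.0]]
```

View pics/scene0.png

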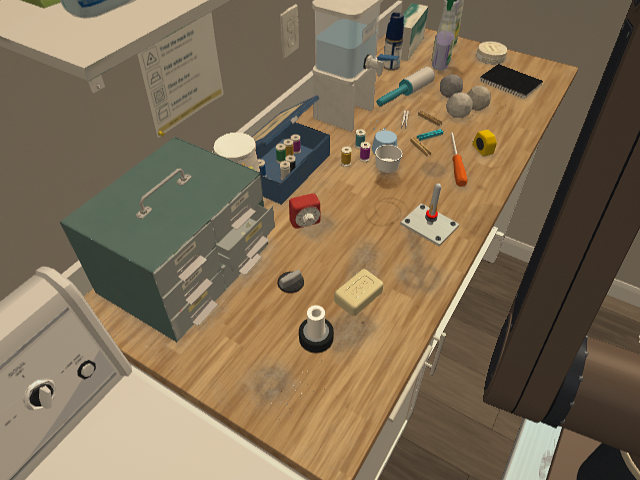

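View pics/side0.png

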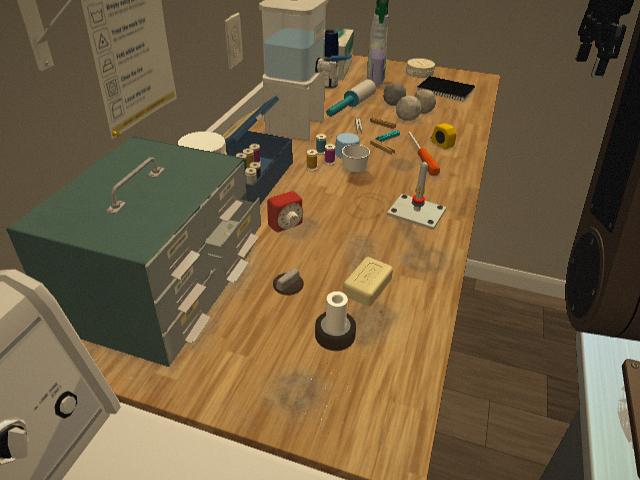

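The scene view has the roller's hub top at about (316,312) and the axle tip at about (437,186). In the side view they are at (337,299) and (423,165). The soap is beside the roller, and the knob and timer are farther off.

```bash
cat > h.py <<'E'
import numpy as np
from station import bot, viewer
from scipy.spatial.transform import Rotation as R
def ray(c,p):
    d=np.linalg.inv(c["mtx"])@[p[0],p[1],1]; return c["pose"][:3,3], c["pose"][:3,:3]@d
def plane(c,p,z):
    o,d=ray(c,p); return o+d*(z-o[2])/d[2]
def tri(a,b):
    A=[];y=[]
    for o,d in (a,b):
        d=d/np.linalg.norm(d);P=np.eye(3)-np.outer(d,d);A.append(P);y.append(P@o)
    return np.linalg.lstsq(np.vstack(A),np.hstack(y),rcond=None)[0]
E
python3 - <<'E'
from h import *
s=viewer.get_calibration("scene");d=viewer.get_calibration("side")
for n,a,b,z in (("hub",(316,312),(337,299),.08),("tip",(437,186),(423,165),.118),("soap",(359,290),(368,279),.03),("knob",(290,282),(288,282),.015),("timer",(305,211),(285,211),.03)):
    print(n,plane(s,a,z).round(3),plane(d,b,z).round(3),tri(ray(s,a),ray(d,b)).round(3))
w=viewer.get_calibration("wrist");o=bot.get_obs()
T=np.eye(4);T[:3,:3]=R.from_euler("xyz",o["tool_rot"]).as_matrix();T[:3,3]=o["position"]
print((np.linalg.inv(T)@w["pose"]).round(3), w["mtx"])
E
```

```text
hub [0.513 0.    0.08 ] [0.513 0.005 0.08 ] [ 0.516 -0.005  0.07 ]
tip [ 0.454 -0.363  0.118] [ 0.456 -0.354  0.118] [ 0.458 -0.38   0.103]
soap [ 0.489 -0.114  0.03 ] [ 0.491 -0.106  0.03 ] [ 0.496 -0.128  0.009]
knob [ 0.617 -0.071  0.015] [ 0.619 -0.068  0.015] [ 0.623 -0.078  0.004]
timer [ 0.69 -0.24  0.03] [ 0.692 -0.237  0.03 ] [ 0.695 -0.246  0.023]
[[ 0.    -0.961 -0.276  0.071]
 [ 1.     0.001 -0.001  0.001]
 [ 0.001 -0.276  0.961 -0.143]
 [ 0.     0.     0.     1.   ]] [[418.26224836   0.         321.47032532]
 [  0.         418.26224836 235.12189924]
 [  0.           0.           1.        ]]
```

Emit:
carry_out([
  [3.39, -2.03, 0, 0, 0, 0, 8.5],
  [3.39, -2.03, 0, 0, 0, 0, 8.5],
  [3.39, -2.03, 0, 0, 0, 0, 8.5],
  [3.39, -2.03, 0, 0, 0, 0, 8.5],
  [3.39, -2.03, 0, 0, 0, 0, 8.5],
])

```text
clock: 0.52
position: [0.321, -0.5033, 0.2307]
tool_rot: [-3.14, 0.0, 0.277]
wrist_force: [0.6, -1.1, 0.7]
grip_width: 0.0852
grip_force: 0.0
```

Emit:
carry_out([
  [3.39, -2.03, 0, 0, 0, 0, 8.5],
  [3.39, -2.03, 0, 0, 0, 0, 8.5],
  [3.39, -2.03, 0, 0, 0, 0, 8.5],
  [3.39, -2.03, 0, 0, 0, 0, 8.5],
  [3.39, -2.03, 0, 0, 0, 0, 8.5],
])

```text
clock: 0.93
position: [0.4563, -0.359, 0.2309]
tool_rot: [-3.141, 0.0, 0.278]
wrist_force: [0.1, 0.2, 0.3]
grip_width: 0.0848
grip_force: 0.0
```

Emit:
carry_out([
  [0, 0, 0, 0, 0, 0, 8.5],
  [0, 0, 0, 0, 0, 0, 8.5],
  [0, 0, 0, 0, 0, 0, 8.5],
  [0, 0, 0, 0, 0, 0, 8.5],
  [0, 0, 0, 0, 0, 0, 8.5],
])

```text
clock: 1.35
position: [0.4545, -0.362, 0.2311]
tool_rot: [-3.141, 0.0, 0.276]
wrist_force: [0.1, 0.7, 0.5]
grip_width: 0.0851
grip_force: 0.0
```

Run:
```python
from h import *
import cv2
c=viewer.get_calibration("wrist");im=viewer.camera("wrist");cv2.imwrite("pics/w1.png",im[:,:,::-1])
np.savez("w1.npz",**c);print(c["pose"].round(4).tolist())
```

```text
[[0.2725, -0.9246, -0.2661, 0.5227], [-0.9621, -0.2622, -0.0743, -0.3433], [-0.0011, 0.2763, -0.9611, 0.3737], [0.0, 0.0, 0.0, 1.0]]
```

View pics/w1.png

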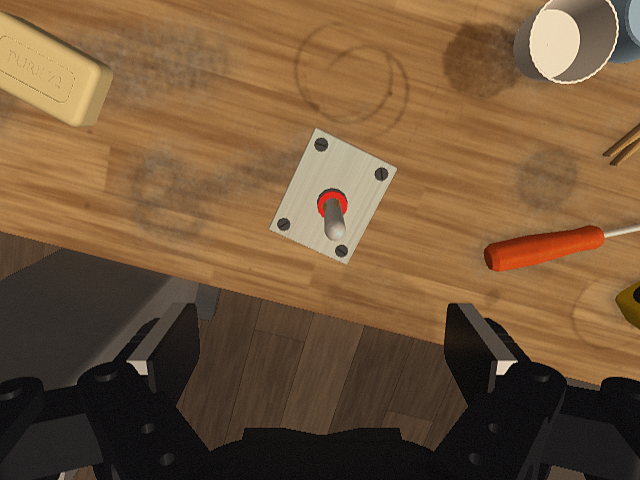

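Run:
```python
from h import *
c=dict(np.load("w1.npz"))
print("tip",plane(c,(336,232),.114),"plate",[plane(c,p,.008).round(4) for p in ((318,128),(397,169),(347,264),(270,231))],"ctr",np.mean([plane(c,p,.008) for p in ((318,128),(397,169),(347,264),(270,231))],0),"screws",np.mean([plane(c,p,.009) for p in ((321,145),(381,174),(341,251),(284,225))],0))
for z in (.022,.034,.046): print("ring",plane(c,(332,203),z))
p=c["pose"];q=c["mtx"]@p[:3,:3].T@(np.array([.4545,-.362,.2311])-p[:3,3]);print("tcp px",q/q[2])
```

```text
tip [ 0.45538503 -0.37181366  0.114     ] plate [array([ 0.5115, -0.343 ,  0.008 ]), array([ 0.497 , -0.4185,  0.008 ]), array([ 0.4011, -0.402 ,  0.008 ]), array([ 0.4125, -0.3256,  0.008 ])] ctr [ 0.45551749 -0.37225517  0.008     ] screws [ 0.455389   -0.37120238  0.009     ]
ring [ 0.45532365 -0.37136089  0.022     ]
ring [ 0.45762325 -0.3704034   0.034     ]
ring [ 0.45992285 -0.36944591  0.046     ]
tcp px [320.28025974 311.49802951   1.        ]
```

Emit:
carry_out([
  [1.56, -3.35, 0, 0, 0, 0, 8.5],
  [1.56, -3.35, 0, 0, 0, 0, 8.5],
  [1.56, -3.35, 0, 0, 0, 0, 8.5],
  [1.56, -3.35, 0, 0, 0, 0, 8.5],
  [1.56, -3.35, 0, 0, 0, 0, 8.5],
])

```text
clock: 1.82
position: [0.4841, -0.178, 0.2314]
tool_rot: [3.141, -0.0, 0.275]
wrist_force: [0.8, 0.5, 1.0]
grip_width: 0.085
grip_force: 0.0
```

Emit:
carry_out([
  [1.56, -3.35, 0, 0, 0, 0, 8.5],
  [1.56, -3.35, 0, 0, 0, 0, 8.5],
  [1.56, -3.35, 0, 0, 0, 0, 8.5],
  [1.56, -3.35, 0, 0, 0, 0, 8.5],
  [1.56, -3.35, 0, 0, 0, 0, 8.5],
])

```text
clock: 2.23
position: [0.5136, 0.0047, 0.2316]
tool_rot: [3.141, -0.001, 0.276]
wrist_force: [0.6, -0.4, 0.1]
grip_width: 0.0849
grip_force: 0.0
```

Emit:
carry_out([
  [0, 0, 0, 0, 0, 0, 8.5],
  [0, 0, 0, 0, 0, 0, 8.5],
  [0, 0, 0, 0, 0, 0, 8.5],
  [0, 0, 0, 0, 0, 0, 8.5],
  [0, 0, 0, 0, 0, 0, 8.5],
])

```text
clock: 2.65
position: [0.5136, 0.0025, 0.2313]
tool_rot: [3.141, 0.0, 0.275]
wrist_force: [-0.2, 0.3, -0.3]
grip_width: 0.0847
grip_force: 0.0
```

Run:
```python
from h import *
import cv2
c=viewer.get_calibration("wrist");im=viewer.camera("wrist");cv2.imwrite("pics/w2.png",im[:,:,::-1])
np.savez("w2.npz",**c);print(c["pose"].round(4).tolist(),bot.get_obs()["q"])
```

```text
[[0.2721, -0.9248, -0.2659, 0.5817], [-0.9623, -0.2617, -0.0745, 0.0212], [-0.0007, 0.2761, -0.9611, 0.3738], [0.0, 0.0, 0.0, 1.0]] [-1.92597990e-01 -7.37768002e-02  1.96801273e+00 -1.42804251e-04
  1.24739346e+00  1.10291503e+00]
```

View pics/w2.png

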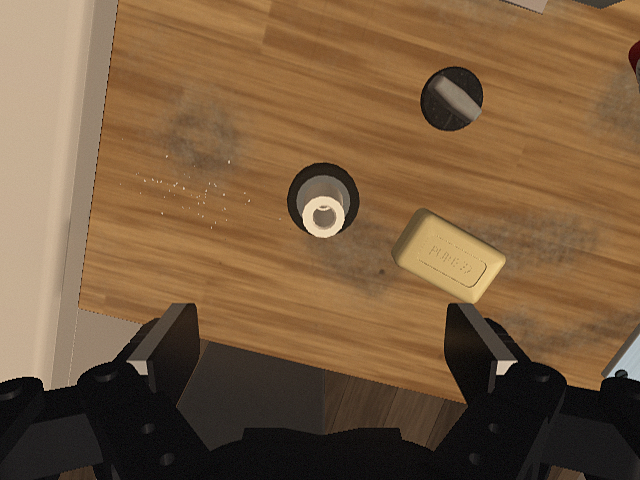

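The hub top is centred at about (323,217) and the tyre's top circle at about (323,200). The soap is clear to the right.

Run:
```python
from h import *
import cv2
c=dict(np.load("w2.npz"));im=cv2.imread("pics/w2.png")
m=(im.min(2)>150).astype(np.uint8);m[:190]=0;m[245:]=0;m[:,:295]=0;m[:,352:]=0
k=max(cv2.findContours(m,0,2)[0],key=cv2.contourArea);ce,r=cv2.minEnclosingCircle(k);print(ce,r)
hub=plane(c,ce,.08);print(hub,plane(c,(323,200),.026))
o=bot.get_obs();M=R.from_euler("xyz",o["tool_rot"]).as_matrix()
print((M.T@(np.array([hub[0],hub[1],.047])-o["position"])*100).round(2))
```

```text
(323.0, 216.5) 21.148386001586914
[0.51420889 0.00116987 0.08      ] [0.51557614 0.00139976 0.026     ]
[ 0.02  0.15 18.43]
```

Emit:
carry_out([
  [0.05, 0.15, 3.5, 0, 0, 0, 8.5],
  [0, 0, 3.5, 0, 0, 0, 8.5],
  [0, 0, 3.5, 0, 0, 0, 8.5],
  [0, 0, 3.0, 0, 0, 0, 8.5],
  [0, 0, 2.0, 0, 0, 0, 8.5],
])

```text
clock: 3.12
position: [0.5125, 0.002, 0.0729]
tool_rot: [-3.14, 0.004, 0.276]
wrist_force: [-0.5, -0.8, -0.6]
grip_width: 0.0848
grip_force: 0.0
```

Emit:
carry_out([
  [0, 0, 1.5, 0, 0, 0, 8.5],
  [0, 0, 1.0, 0, 0, 0, 8.5],
  [0, 0, 0.4, 0, 0, 0, 8.5],
  [0, 0, 0, 0, 0, 0, 8.5],
  [0, 0, 0, 0, 0, 0, 8.5],
])

```text
clock: 3.53
position: [0.5153, 0.0023, 0.0482]
tool_rot: [3.141, -0.001, 0.277]
wrist_force: [0.0, 0.2, 0.4]
grip_width: 0.0849
grip_force: 0.0
```

Emit:
carry_out([
  [0, 0, 0, 0, 0, 0, 5],
  [0, 0, 0, 0, 0, 0, 4],
  [0, 0, 0, 0, 0, 0, 3.4],
  [0, 0, 0, 0, 0, 0, 3.2],
  [0, 0, 0, 0, 0, 0, 3.0],
])

```text
clock: 3.95
position: [0.5149, 0.0027, 0.0479]
tool_rot: [3.141, -0.001, 0.278]
wrist_force: [0.7, 0.3, 1.3]
grip_width: 0.0309
grip_force: 28.0
```

Emit:
carry_out([
  [0, 0, 0, 0, 0, 0, 2.5],
  [0, 0, 0, 0, 0, 0, 2],
  [0, 0, 0, 0, 0, 0, 1],
  [0, 0, 0, 0, 0, 0, 0],
  [0, 0, 0, 0, 0, 0, 0],
])

```text
clock: 4.37
position: [0.515, 0.0026, 0.048]
tool_rot: [3.141, -0.001, 0.278]
wrist_force: [-1.5, -0.7, 5.5]
grip_width: 0.0301
grip_force: 59.3
```

Emit:
carry_out([
  [0, 0, 0, 0, 0, 0, 0],
  [0, 0, 0, 0, 0, 0, 0],
  [0, 0, 0, 0, 0, 0, 0],
  [0, 0, 0, 0, 0, 0, 0],
  [0, 0, 0, 0, 0, 0, 0],
])

```text
clock: 4.78
position: [0.515, 0.0026, 0.048]
tool_rot: [3.141, -0.001, 0.278]
wrist_force: [-0.9, -0.4, 5.9]
grip_width: 0.0302
grip_force: 59.3
```

Emit:
carry_out([
  [0, 0, -1, 0, 0, 0, 0],
  [0, 0, -3, 0, 0, 0, 0],
  [0, 0, -3.5, 0, 0, 0, 0],
  [0, 0, -3.5, 0, 0, 0, 0],
  [0, 0, -3, 0, 0, 0, 0],
])

```text
clock: 5.2
position: [0.5142, 0.0028, 0.1891]
tool_rot: [3.141, -0.0, 0.278]
wrist_force: [0.8, -0.3, -0.8]
grip_width: 0.0298
grip_force: 59.6
```

Emit:
carry_out([
  [-0.8, 1.72, -1, 0, 0, 0, 0],
  [-1.6, 3.44, 0, 0, 0, 0, 0],
  [-1.6, 3.44, 0, 0, 0, 0, 0],
  [-1.6, 3.44, 0, 0, 0, 0, 0],
  [-1.6, 3.44, 0, 0, 0, 0, 0],
])

```text
clock: 5.62
position: [0.4867, -0.1669, 0.1971]
tool_rot: [-3.141, 0.0, 0.279]
wrist_force: [1.1, 0.2, -0.5]
grip_width: 0.0299
grip_force: 59.6
```

Emit:
carry_out([
  [-1.6, 3.44, 0, 0, 0, 0, 0],
  [-1.6, 3.44, 0, 0, 0, 0, 0],
  [-1.6, 3.44, 0, 0, 0, 0, 0],
  [-1.6, 3.44, 0, 0, 0, 0, 0],
  [-1.6, 3.44, 0, 0, 0, 0, 0],
])

```text
clock: 6.03
position: [0.4569, -0.3546, 0.1968]
tool_rot: [-3.14, 0.0, 0.278]
wrist_force: [0.8, -0.4, -1.3]
grip_width: 0.0299
grip_force: 59.6
```

Emit:
carry_out([
  [-0.8, 1.72, 0, 0, 0, 0, 0],
  [0, 0, 0, 0, 0, 0, 0],
  [0, 0, 0, 0, 0, 0, 0],
  [0, 0, 0, 0, 0, 0, 0],
  [0, 0, 0, 0, 0, 0, 0],
])

```text
clock: 6.45
position: [0.4551, -0.3705, 0.1969]
tool_rot: [-3.14, 0.0, 0.279]
wrist_force: [-0.2, -0.3, -1.6]
grip_width: 0.0298
grip_force: 59.7
```

Run:
```python
from h import *
import cv2
c=viewer.get_calibration("wrist");o=bot.get_obs();im=viewer.camera("wrist");cv2.imwrite("pics/w3.png",im[:,:,::-1])
np.savez("w3.npz",**c);print(o["position"],o["tool_rot"],o["wrist_force"])
a=viewer.camera("scene");b=viewer.camera("side")
cv2.imwrite("pics/s3.png",np.hstack([cv2.resize(a[90:270,350:520],(400,424),interpolation=2),cv2.resize(b[70:250,330:500],(400,424),interpolation=2)])[:,:,::-1])
```

```text
[ 0.45509602 -0.37046931  0.19691419] [-3.14035557e+00  2.50046008e-04  2.79167009e-01] [-0.24261511 -0.31404295 -1.63309872]
```

View pics/w3.png

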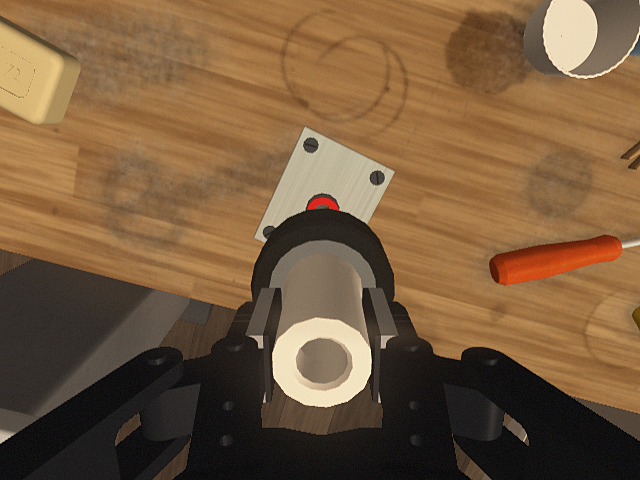

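View pics/s3.png

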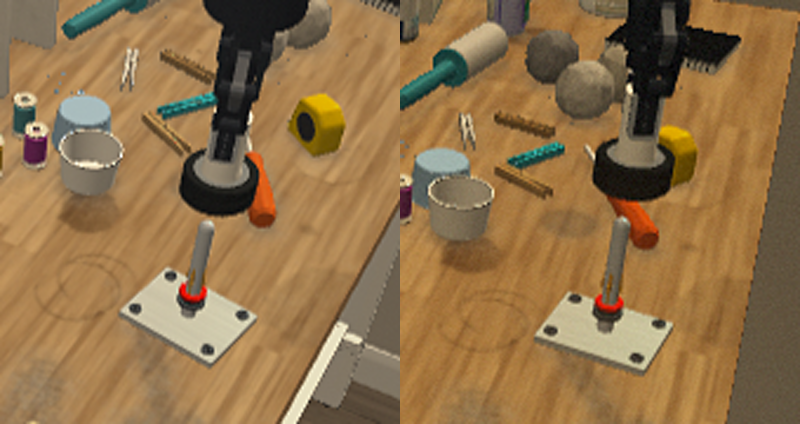

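Run:
```python
from h import *
import cv2
c=dict(np.load("w3.npz"));p=c["pose"]
ce=(322,362);hub=plane(c,ce,.229);print("hub",hub)
t=np.linspace(0,2*np.pi,360)
def circ(x,y,z,r):
    P=np.stack([x+r*np.cos(t),y+r*np.sin(t),0*t+z],1)-p[:3,3]
    q=P@p[:3,:3]@c["mtx"].T;q=q[:,:2]/q[:,2:];return q.min(0).round(1),q.max(0).round(1)
for n,z,r in (("hubtop",.229,.0155),("tyretop",.175,.031),("under",.149,.031),("hubbase",.175,.0155)):
  print(n,circ(.4551,-.3705,z,r))
```

```text
hub [ 0.4544945  -0.37133652  0.229     ]
hubtop (array([268.3, 312.7]), array([371.5, 403.5]))
tyretop (array([247.5, 217.1]), array([393.7, 352.6]))
under (array([256.8, 203.9]), array([384.9, 324.5]))
hubbase (array([284.1, 253.5]), array([357.1, 321.1]))
```

Run:
```python
from h import *
import cv2
A=(.4554,-.3717)
t=np.linspace(0,2*np.pi,360)
for n in ("scene","side"):
  c=viewer.get_calibration(n);p=c["pose"]
  def pr(P):
    q=(np.atleast_2d(P)-p[:3,3])@p[:3,:3]@c["mtx"].T;return q[:,:2]/q[:,2:]
  ring=np.vstack([np.stack([A[0]+.031*np.cos(t),A[1]+.031*np.sin(t),0*t+z],1) for z in (.149,.175)])
  q=pr(ring);print(n,"tyre",q.min(0),q.max(0),"tip",pr([*A,.118]),"foot",pr([*A,.03]), "d/dx,y per mm",pr([*A,.15])-pr([A[0]-.001,A[1],.15]),pr([*A,.15])-pr([A[0],A[1]-.001,.15]))
```

```text
scene tyre [424.57996497 151.12577668] [459.03666971 181.76106146] tip [[437.91483453 183.36736367]] foot [[431.18656576 214.66112508]] d/dx,y per mm [[-0.47524742 -0.17148523]] [[-0.19855183  0.27765228]]
side tyre [410.70137934 126.20991243] [446.3560987  154.46845006] tip [[424.90567226 160.71358367]] foot [[418.60064846 198.78899139]] d/dx,y per mm [[-0.52983526 -0.09277838]] [[-0.0895597   0.23893565]]
```

```bash
cat > m.py <<'E'
from h import *
import cv2
def tyre(n,box):
    x0,y0,x1,y1=box;im=viewer.camera(n)[y0:y1,x0:x1]
    m=(im.max(2)<55).astype(np.uint8)
    for y in range(y1-y0):
        xs=np.where(m[y])[0]
        if len(xs)>3: print(y+y0,xs.min()+x0,xs.max()+x0,len(xs),end=" | ")
    print()
    return im
E
python3 - <<'E'
from m import *
for n,b,ty in (("scene",(415,148,475,183),(430,445,184,212)),("side",(400,125,460,158),(415,432,162,196))):
    tyre(n,b)
    im=viewer.camera(n).astype(int);a,bb,c,d=ty
    for y in range(c-2,c+14,3):
        print(y,[int(v) for v in (im[y,a:bb,0]-im[y,a:bb,2])])
E
```

```text
148 442 449 8 | 149 442 449 8 | 150 442 449 8 | 151 442 449 8 | 152 441 448 8 | 153 436 448 9 | 154 433 448 11 | 155 432 448 12 | 156 430 454 13 | 157 429 455 12 | 158 429 456 7 | 159 428 457 7 | 160 428 458 8 | 161 428 458 7 | 162 428 459 8 | 163 428 459 9 | 164 427 459 10 | 165 427 459 11 | 166 427 459 14 | 167 427 458 15 | 168 427 458 19 | 169 426 458 28 | 170 427 458 32 | 171 427 457 31 | 172 427 457 31 | 173 427 457 31 | 174 428 457 30 | 175 429 456 28 | 176 430 456 27 | 177 432 455 24 | 178 433 454 22 | 179 436 452 17 | 180 439 449 11 | 
182 [93, 91, 91, 93, 91, 92, 92, 88, 90, 98, 98, 96, 96, 99, 98]
185 [92, 92, 92, 93, 62, 16, 22, 26, 37, 21, 23, 93, 95, 92, 92]
188 [90, 88, 91, 90, 13, 16, 19, 18, 15, 13, 6, 84, 97, 95, 94]
191 [87, 90, 96, 25, 15, 17, 18, 17, 13, 8, 64, 99, 94, 93, 94]
194 [90, 96, 71, 14, 16, 17, 16, 14, 10, 32, 100, 93, 91, 92, 92]
197 [96, 90, 10, 15, 17, 17, 15, 13, 5, 83, 95, 90, 90, 92, 90]
125 429 437 9 | 126 429 437 9 | 127 430 436 6 | 130 417 421 5 | 131 416 440 5 | 132 414 442 8 | 133 414 444 8 | 134 413 444 8 | 135 413 445 9 | 136 413 446 9 | 137 413 446 10 | 138 413 446 13 | 139 413 446 16 | 140 413 445 19 | 141 412 445 33 | 142 412 445 34 | 143 412 445 34 | 144 412 445 34 | 145 412 445 34 | 146 412 444 33 | 147 413 444 32 | 148 413 444 32 | 149 414 444 31 | 150 416 443 28 | 151 417 442 26 | 152 419 441 23 | 153 422 439 18 | 154 428 435 8 | 
160 [92, 95, 92, 88, 85, 84, 84, 92, 100, 105, 128, 162, 165, 174, 162, 176, 205]
163 [93, 99, 99, 91, 87, 88, 54, 29, 38, 39, -24, 55, 119, 161, 165, 169, 169]
166 [93, 95, 99, 100, 106, 52, 21, 31, 31, 27, 25, 22, 20, 117, 132, 170, 167]
169 [101, 103, 99, 101, 105, 24, 26, 29, 27, 24, 26, 16, 88, 100, 96, 130, 125]
172 [106, 106, 108, 108, 58, 23, 27, 27, 26, 22, 25, 34, 81, 80, 98, 97, 99]
175 [108, 106, 113, 108, 23, 28, 30, 28, 26, 28, 21, 75, 83, 79, 80, 77, 67]
```

Emit:
carry_out([
  [0.13, 0.03, 0.8, 0, 0, 0, 0],
  [0, 0, 0.8, 0, 0, 0, 0],
  [0, 0, 0.6, 0, 0, 0, 0],
  [0, 0, 0.4, 0, 0, 0, 0],
  [0, 0, 0, 0, 0, 0, 0],
])

```text
clock: 7.22
position: [0.4555, -0.3711, 0.1691]
tool_rot: [-3.138, 0.002, 0.278]
wrist_force: [-0.2, 0.2, -1.0]
grip_width: 0.0301
grip_force: 59.6
```

Emit:
carry_out([
  [0, 0, 0.2, 0, 0, 0, 0],
  [0, 0, 0.2, 0, 0, 0, 0],
  [0, 0, 0.2, 0, 0, 0, 0],
  [0, 0, 0.2, 0, 0, 0, 0],
  [0, 0, 0, 0, 0, 0, 0],
])

```text
clock: 7.63
position: [0.4562, -0.3718, 0.1629]
tool_rot: [-3.141, 0.0, 0.278]
wrist_force: [0.2, 0.3, -1.7]
grip_width: 0.03
grip_force: 59.6
```

Run:
```python
from m import *
print(bot.get_obs()["wrist_force"],bot.get_obs()["position"])
import cv2
a=viewer.camera("scene");b=viewer.camera("side")
cv2.imwrite("pics/s4.png",np.hstack([cv2.resize(a[130:240,380:490],(400,400),interpolation=2),cv2.resize(b[110:220,370:480],(400,400),interpolation=2)])[:,:,::-1])
```

```text
[ 0.20877564  0.30090096 -1.70799478] [ 0.45618152 -0.37177553  0.16294802]
```

View pics/s4.png

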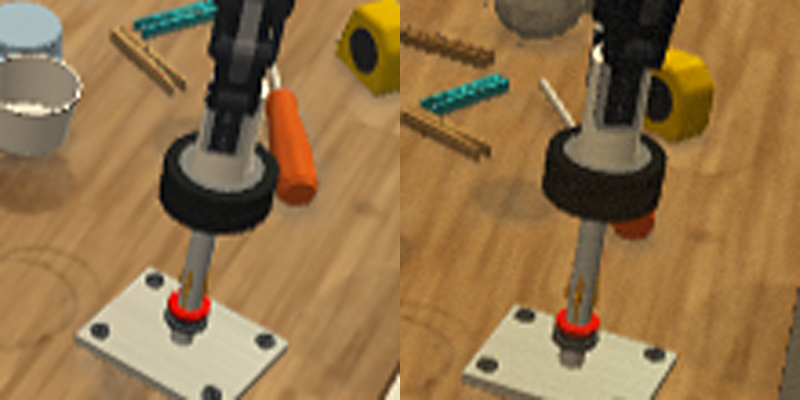

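The roller is over the tip with no lateral force, so I'm going down gently.

Emit:
carry_out([
  [0, 0, 0.2, 0, 0, 0, 0],
  [0, 0, 0.2, 0, 0, 0, 0],
  [0, 0, 0.2, 0, 0, 0, 0],
  [0, 0, 0.2, 0, 0, 0, 0],
  [0, 0, 0, 0, 0, 0, 0],
])

```text
clock: 8.15
position: [0.4564, -0.3711, 0.1546]
tool_rot: [-3.14, -0.0, 0.278]
wrist_force: [0.5, 3.3, -0.7]
grip_width: 0.0296
grip_force: 59.7
```

Emit:
carry_out([
  [0, -0.07, 0, 0, 0, 0, 0],
  [0, 0, 0.1, 0, 0, 0, 0],
  [0, 0, 0.1, 0, 0, 0, 0],
  [0, 0, 0.1, 0, 0, 0, 0],
  [0, 0, 0, 0, 0, 0, 0],
])

```text
clock: 8.57
position: [0.4563, -0.371, 0.1523]
tool_rot: [-3.141, -0.0, 0.278]
wrist_force: [0.8, 3.2, -0.2]
grip_width: 0.03
grip_force: 59.8
```

Emit:
carry_out([
  [0.02, -0.08, 0, 0, 0, 0, 0],
  [0, 0, 0.1, 0, 0, 0, 0],
  [0, 0, 0.1, 0, 0, 0, 0],
  [0, 0, 0, 0, 0, 0, 0],
  [0, 0, 0, 0, 0, 0, 0],
])

```text
clock: 8.98
position: [0.4561, -0.3707, 0.1502]
tool_rot: [3.141, 0.0, 0.278]
wrist_force: [1.4, 0.6, -0.9]
grip_width: 0.0299
grip_force: 59.7
```

Emit:
carry_out([
  [0.05, 0, 0.2, 0, 0, 0, 0],
  [0, 0, 0.2, 0, 0, 0, 0],
  [0, 0, 0.2, 0, 0, 0, 0],
  [0, 0, 0.2, 0, 0, 0, 0],
  [0, 0, 0, 0, 0, 0, 0],
])

```text
clock: 9.4
position: [0.4561, -0.3702, 0.1414]
tool_rot: [-3.141, 0.001, 0.278]
wrist_force: [0.3, -0.3, -1.7]
grip_width: 0.0296
grip_force: 59.7
```

Emit:
carry_out([
  [0, 0, 0.2, 0, 0, 0, 0],
  [0, 0, 0.2, 0, 0, 0, 0],
  [0, 0, 0.2, 0, 0, 0, 0],
  [0, 0, 0.2, 0, 0, 0, 0],
  [0, 0, 0, 0, 0, 0, 0],
])

```text
clock: 9.82
position: [0.4563, -0.37, 0.1337]
tool_rot: [-3.141, 0.001, 0.278]
wrist_force: [0.2, -0.0, -1.7]
grip_width: 0.0295
grip_force: 59.7
```

Emit:
carry_out([
  [0, 0, 0.15, 0, 0, 0, 0],
  [0, 0, 0.15, 0, 0, 0, 0],
  [0, 0, 0.15, 0, 0, 0, 0],
  [0, 0, 0.15, 0, 0, 0, 0],
  [0, 0, 0, 0, 0, 0, 0],
])

```text
clock: 10.23
position: [0.4564, -0.3701, 0.1279]
tool_rot: [-3.141, 0.0, 0.278]
wrist_force: [-0.2, 0.7, -1.5]
grip_width: 0.0297
grip_force: 59.7
```

Emit:
carry_out([
  [0, 0, 0.1, 0, 0, 0, 0],
  [0, 0, 0.1, 0, 0, 0, 0],
  [0, 0, 0.1, 0, 0, 0, 0],
  [0, 0, 0.1, 0, 0, 0, 0],
  [0, 0, 0, 0, 0, 0, 0],
])

```text
clock: 10.65
position: [0.4565, -0.3701, 0.124]
tool_rot: [-3.141, 0.0, 0.278]
wrist_force: [0.2, 0.8, -0.3]
grip_width: 0.0298
grip_force: 59.7
```

Emit:
carry_out([
  [0, 0, 0.1, 0, 0, 0, 0],
  [0, 0, 0.1, 0, 0, 0, 0],
  [0, 0, 0.1, 0, 0, 0, 0],
  [0, 0, 0.1, 0, 0, 0, 0],
  [0, 0, 0, 0, 0, 0, 0],
])

```text
clock: 11.07
position: [0.4564, -0.3701, 0.12]
tool_rot: [-3.141, 0.0, 0.278]
wrist_force: [0.6, -1.2, -1.2]
grip_width: 0.0299
grip_force: 59.7
```

Emit:
carry_out([
  [0, 0, 0.1, 0, 0, 0, 0],
  [0, 0, 0.1, 0, 0, 0, 0],
  [0, 0, 0.1, 0, 0, 0, 0],
  [0, 0, 0.1, 0, 0, 0, 0],
  [0, 0, 0, 0, 0, 0, 0],
])

```text
clock: 11.48
position: [0.4565, -0.3701, 0.116]
tool_rot: [-3.141, 0.0, 0.278]
wrist_force: [0.1, -0.3, -1.4]
grip_width: 0.03
grip_force: 59.7
```

Emit:
carry_out([
  [0, 0, 0.1, 0, 0, 0, 0],
  [0, 0, 0.1, 0, 0, 0, 0],
  [0, 0, 0.1, 0, 0, 0, 0],
  [0, 0, 0.1, 0, 0, 0, 0],
  [0, 0, 0, 0, 0, 0, 0],
])

```text
clock: 11.9
position: [0.4565, -0.3701, 0.112]
tool_rot: [-3.141, 0.0, 0.278]
wrist_force: [0.2, -0.2, -1.1]
grip_width: 0.0297
grip_force: 59.7
```

Emit:
carry_out([
  [0, 0, 0.1, 0, 0, 0, 0],
  [0, 0, 0.1, 0, 0, 0, 0],
  [0, 0, 0.1, 0, 0, 0, 0],
  [0, 0, 0.1, 0, 0, 0, 0],
  [0, 0, 0, 0, 0, 0, 0],
])

```text
clock: 12.32
position: [0.4566, -0.3701, 0.1081]
tool_rot: [-3.141, -0.0, 0.278]
wrist_force: [-0.5, 0.9, -0.7]
grip_width: 0.0301
grip_force: 59.7
```

Emit:
carry_out([
  [0, 0, 0.1, 0, 0, 0, 0],
  [0, 0, 0.1, 0, 0, 0, 0],
  [0, 0, 0.1, 0, 0, 0, 0],
  [0, 0, 0, 0, 0, 0, 0],
  [0, 0, 0, 0, 0, 0, 0],
])

```text
clock: 12.73
position: [0.4566, -0.3702, 0.1052]
tool_rot: [-3.141, -0.0, 0.278]
wrist_force: [0.9, 0.4, -2.2]
grip_width: 0.03
grip_force: 59.8
```

Emit:
carry_out([
  [0, 0, 0.1, 0, 0, 0, 0],
  [0, 0, 0.1, 0, 0, 0, 0],
  [0, 0, 0.1, 0, 0, 0, 0],
  [0, 0, 0, 0, 0, 0, 0],
  [0, 0, 0, 0, 0, 0, 0],
])

```text
clock: 13.15
position: [0.4566, -0.3702, 0.1023]
tool_rot: [-3.142, -0.0, 0.278]
wrist_force: [0.6, 0.7, -1.3]
grip_width: 0.03
grip_force: 59.8
```

Emit:
carry_out([
  [0, 0, 0.1, 0, 0, 0, 0],
  [0, 0, 0.1, 0, 0, 0, 0],
  [0, 0, 0.1, 0, 0, 0, 0],
  [0, 0, 0, 0, 0, 0, 0],
  [0, 0, 0, 0, 0, 0, 0],
])

```text
clock: 13.57
position: [0.4567, -0.3704, 0.0994]
tool_rot: [3.141, -0.0, 0.278]
wrist_force: [0.3, 0.9, 1.6]
grip_width: 0.03
grip_force: 60.0
```

Emit:
carry_out([
  [0, 0, 0.1, 0, 0, 0, 0],
  [0, 0, 0.1, 0, 0, 0, 0],
  [0, 0, 0, 0, 0, 0, 0],
  [0, 0, 0, 0, 0, 0, 0],
  [0, 0, 0, 0, 0, 0, 0],
])

```text
clock: 13.98
position: [0.4566, -0.3702, 0.0971]
tool_rot: [-3.142, -0.0, 0.278]
wrist_force: [1.3, 0.8, 0.2]
grip_width: 0.0297
grip_force: 59.8
```

Emit:
carry_out([
  [0, 0, 0.1, 0, 0, 0, 0],
  [0, 0, 0.1, 0, 0, 0, 0],
  [0, 0, 0.1, 0, 0, 0, 0],
  [0, 0, 0, 0, 0, 0, 0],
  [0, 0, 0, 0, 0, 0, 0],
])

```text
clock: 14.4
position: [0.4565, -0.3702, 0.0941]
tool_rot: [-3.142, 0.0, 0.278]
wrist_force: [0.8, 0.5, -0.3]
grip_width: 0.03
grip_force: 59.8
```

Emit:
carry_out([
  [0, 0, 0.1, 0, 0, 0, 0],
  [0, 0, 0.1, 0, 0, 0, 0],
  [0, 0, 0, 0, 0, 0, 0],
  [0, 0, 0, 0, 0, 0, 0],
  [0, 0, 0, 0, 0, 0, 0],
])

```text
clock: 14.82
position: [0.4565, -0.3703, 0.0922]
tool_rot: [-3.142, 0.0, 0.278]
wrist_force: [0.4, 0.8, 0.1]
grip_width: 0.0301
grip_force: 59.8
```

Emit:
carry_out([
  [0, 0, 0.1, 0, 0, 0, 0],
  [0, 0, 0.1, 0, 0, 0, 0],
  [0, 0, 0.1, 0, 0, 0, 0],
  [0, 0, 0, 0, 0, 0, 0],
  [0, 0, 0, 0, 0, 0, 0],
])

```text
clock: 15.23
position: [0.4565, -0.3703, 0.0891]
tool_rot: [-3.142, 0.0, 0.278]
wrist_force: [1.1, 1.3, -0.1]
grip_width: 0.0298
grip_force: 59.8
```

Emit:
carry_out([
  [0, 0, 0.1, 0, 0, 0, 0],
  [0, 0, 0.1, 0, 0, 0, 0],
  [0, 0, 0.1, 0, 0, 0, 0],
  [0, 0, 0, 0, 0, 0, 0],
  [0, 0, 0, 0, 0, 0, 0],
])

```text
clock: 15.65
position: [0.4566, -0.3703, 0.0861]
tool_rot: [3.142, -0.0, 0.278]
wrist_force: [0.8, -0.0, 1.3]
grip_width: 0.0298
grip_force: 59.8
```

Emit:
carry_out([
  [0, 0, 0.1, 0, 0, 0, 0],
  [0, 0, 0.1, 0, 0, 0, 0],
  [0, 0, 0.1, 0, 0, 0, 0],
  [0, 0, 0, 0, 0, 0, 0],
  [0, 0, 0, 0, 0, 0, 0],
])

```text
clock: 16.07
position: [0.4567, -0.3703, 0.0836]
tool_rot: [3.141, -0.0, 0.278]
wrist_force: [0.3, 2.5, 3.1]
grip_width: 0.0297
grip_force: 60.2
```

Emit:
carry_out([
  [0, 0, 0.1, 0, 0, 0, 0],
  [0, 0, 0.1, 0, 0, 0, 0],
  [0, 0, 0, 0, 0, 0, 0],
  [0, 0, 0, 0, 0, 0, 0],
  [0, 0, 0, 0, 0, 0, 0],
])

```text
clock: 16.48
position: [0.4568, -0.3705, 0.0823]
tool_rot: [3.142, -0.0, 0.278]
wrist_force: [0.6, 3.0, 5.4]
grip_width: 0.0299
grip_force: 60.5
```

Emit:
carry_out([
  [0, -0.05, 0.1, 0, 0, 0, 0],
  [0, 0, 0, 0, 0, 0, 0],
  [0, 0, 0, 0, 0, 0, 0],
  [0, 0, 0, 0, 0, 0, 0],
  [0, 0, 0, 0, 0, 0, 0],
])

```text
clock: 16.9
position: [0.4568, -0.3704, 0.0819]
tool_rot: [3.14, -0.0, 0.278]
wrist_force: [-1.0, 3.0, 8.2]
grip_width: 0.0296
grip_force: 60.6
```

Emit:
carry_out([
  [0, 0, 0.1, 0, 0, 0, 0],
  [0, 0, 0, 0, 0, 0, 0],
  [0, 0, 0, 0, 0, 0, 0],
  [0, 0, 0, 0, 0, 0, 0],
  [0, 0, 0, 0, 0, 0, 0],
])

```text
clock: 17.32
position: [0.4569, -0.3704, 0.0814]
tool_rot: [3.141, -0.0, 0.278]
wrist_force: [-1.5, 2.5, 9.9]
grip_width: 0.0297
grip_force: 60.8
```

Emit:
carry_out([
  [0, 0, 0.1, 0, 0, 0, 0],
  [0, 0, 0, 0, 0, 0, 0],
  [0, 0, 0, 0, 0, 0, 0],
  [0, 0, 0, 0, 0, 0, 0],
  [0, 0, 0, 0, 0, 0, 0],
])

```text
clock: 17.73
position: [0.457, -0.3705, 0.0812]
tool_rot: [3.141, -0.0, 0.278]
wrist_force: [-2.0, 3.8, 13.6]
grip_width: 0.0295
grip_force: 61.1
```

Emit:
carry_out([
  [0, 0, 0.05, 0, 0, 0, 0],
  [0, 0, 0, 0, 0, 0, 0],
  [0, 0, 0, 0, 0, 0, 0],
  [0, 0, 0, 0, 0, 0, 0],
  [0, 0, 0, 0, 0, 0, 0],
])

```text
clock: 18.15
position: [0.457, -0.3705, 0.0811]
tool_rot: [3.141, -0.0, 0.278]
wrist_force: [-2.8, 5.0, 15.8]
grip_width: 0.0295
grip_force: 61.3
```

Run:
```python
from m import *
import cv2
o=bot.get_obs();print(o["wrist_force"],o["position"])
a=viewer.camera("scene");b=viewer.camera("side")
cv2.imwrite("pics/s5.png",np.hstack([cv2.resize(a[130:240,380:490],(400,400),interpolation=2),cv2.resize(b[110:220,370:480],(400,400),interpolation=2)])[:,:,::-1])
```

```text
[-2.75576672  5.02286583 15.761467  ] [ 0.45702224 -0.37051914  0.08113141]
```

View pics/s5.png

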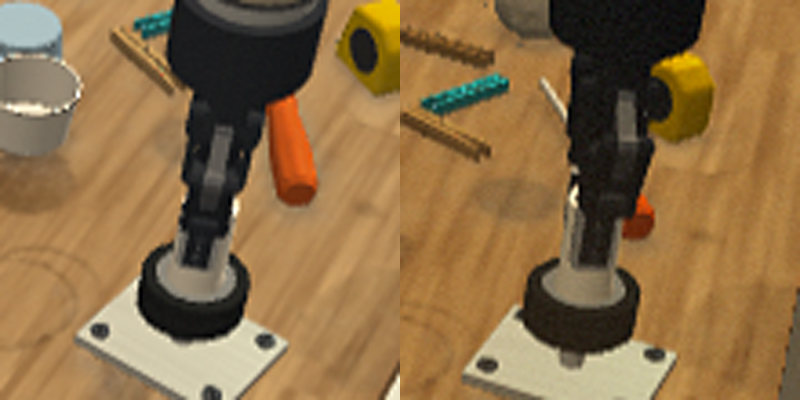

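Emit:
carry_out([
  [0, 0, -0.1, 0, 0, 0, 0],
  [0, 0, -0.1, 0, 0, 0, 0],
  [0, 0, -0.1, 0, 0, 0, 0],
  [0, 0, 0, 0, 0, 0, 0],
  [0, 0, 0, 0, 0, 0, 0],
])

```text
clock: 18.67
position: [0.4568, -0.3703, 0.0822]
tool_rot: [3.14, -0.0, 0.278]
wrist_force: [-0.7, 1.6, 7.7]
grip_width: 0.0299
grip_force: 60.4
```

Emit:
carry_out([
  [0, 0, -0.1, 0, 0, 0, 0],
  [0, 0, -0.1, 0, 0, 0, 0],
  [0, 0, 0, 0, 0, 0, 0],
  [0, 0, 0, 0, 0, 0, 0],
  [0, 0, 0, 0, 0, 0, 0],
])

```text
clock: 19.08
position: [0.4566, -0.3702, 0.0829]
tool_rot: [3.14, -0.0, 0.278]
wrist_force: [0.9, -0.7, 2.2]
grip_width: 0.0299
grip_force: 60.0
```

Emit:
carry_out([
  [0, 0, -0.1, 0, 0, 0, 0],
  [0, 0, -0.1, 0, 0, 0, 0],
  [0, 0, -0.1, 0, 0, 0, 0],
  [0, 0, 0, 0, 0, 0, 0],
  [0, 0, 0, 0, 0, 0, 0],
])

```text
clock: 19.5
position: [0.4562, -0.3699, 0.0835]
tool_rot: [3.141, -0.0, 0.278]
wrist_force: [4.6, -4.8, -10.5]
grip_width: 0.03
grip_force: 60.5
```

The hooks hold: a pull of about 9 N didn't free the roller. Now I'll relax the force and let go.

Emit:
carry_out([
  [0, 0, 0.1, 0, 0, 0, 0],
  [0, 0, 0.1, 0, 0, 0, 0],
  [0, 0, 0, 0, 0, 0, 0],
  [0, 0, 0, 0, 0, 0, 0],
  [0, 0, 0, 0, 0, 0, 0],
])

```text
clock: 19.92
position: [0.4563, -0.3699, 0.0833]
tool_rot: [3.141, 0.0, 0.278]
wrist_force: [3.6, -3.8, -6.4]
grip_width: 0.0294
grip_force: 60.8
```

Emit:
carry_out([
  [0, 0, 0, 0, 0, 0, 3.5],
  [0, 0, 0, 0, 0, 0, 4.5],
  [0, 0, 0, 0, 0, 0, 6],
  [0, 0, 0, 0, 0, 0, 8],
  [0, 0, 0, 0, 0, 0, 8.5],
])

```text
clock: 20.33
position: [0.4564, -0.3696, 0.0842]
tool_rot: [-3.141, 0.0, 0.278]
wrist_force: [0.1, -1.0, -1.1]
grip_width: 0.0791
grip_force: 0.0
```

Emit:
carry_out([
  [0, 0, 0, 0, 0, 0, 8.5],
  [0, 0, 0, 0, 0, 0, 8.5],
  [0, 0, -1, 0, 0, 0, 8.5],
  [0, 0, -2, 0, 0, 0, 8.5],
  [0, 0, -3, 0, 0, 0, 8.5],
])

```text
clock: 20.75
position: [0.4549, -0.3681, 0.1419]
tool_rot: [-3.135, 0.003, 0.278]
wrist_force: [0.3, 0.0, -0.9]
grip_width: 0.0847
grip_force: 0.0
```

Emit:
carry_out([
  [0, 0, -3, 0, 0, 0, 8.5],
  [0, 0, -3, 0, 0, 0, 8.5],
  [0, 0, -2, 0, 0, 0, 8.5],
  [0, 0, -1, 0, 0, 0, 8.5],
  [0, 0, 0, 0, 0, 0, 8.5],
])

```text
clock: 21.17
position: [0.4575, -0.3709, 0.2378]
tool_rot: [3.136, -0.003, 0.278]
wrist_force: [-0.2, -0.1, 0.4]
grip_width: 0.085
grip_force: 0.0
```

Run:
```python
from m import *
import cv2
a=viewer.camera("scene");b=viewer.camera("side")
cv2.imwrite("pics/s6.png",np.hstack([cv2.resize(a[130:240,380:490],(400,400),interpolation=2),cv2.resize(b[110:220,370:480],(400,400),interpolation=2)])[:,:,::-1])
```

```text
(no output)
```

View pics/s6.png

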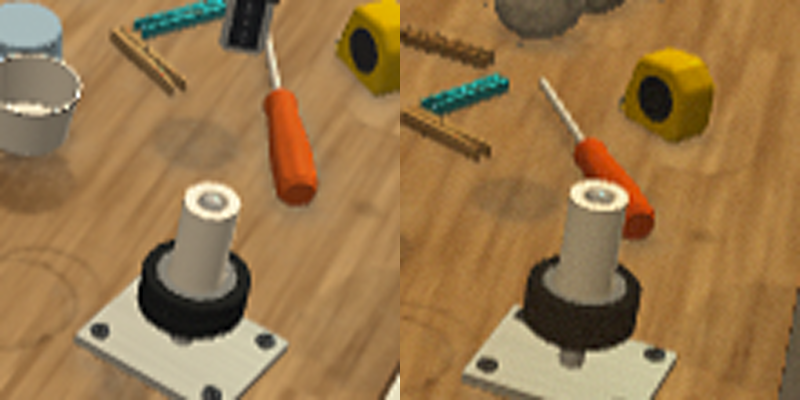

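The roller is seated upright with the axle tip visible in its hole, and the gripper is clear.

```bash
python3 -c "
from station import job_done
print(job_done())"
```

```text
the job is handed in; nothing more can be done
None
```

The roller is on the axle, tyre down and upright; the hooks held it against a pull of about 9 N, and the arm is clear. The hardest push felt was 15.8 N, no bystander was touched, and the job was handed in at about 21 s.

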